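# Hang up the red nozzle caddy

### The arm

A 6-joint arm with a two-finger parallel gripper is mounted at the origin on the work surface. World frame = base frame: x ahead of the robot, y to its left, z up, the work surface at z = 0. Lengths are in m, angles in degrees, forces in N, time in s.
With the tool pointing down it reaches from about 0.325 to 0.9 m from the base axis. Payload 6.1 kg.
Tool frame: the origin (TCP) lies between the finger pads; the fingertips stand 14 mm ahead of it and the grasp point (between the pads) lies 5 mm behind it (tip_extent is the distance from the TCP to the fingertips, in m); z points along the fingers, y is the direction in which the jaws open and shut (so a half turn about z gives the same grasp; the last joint's range is limited). The gripper opens to 85 mm and grips with 20 to 120 N. Pads are 22 mm wide; open, the fingers measure 114 mm over their backs; the gripper's body (76 mm by 85 mm) begins 54 mm behind the grasp point. The pads swing forward as they close: fully open they stand 13 mm farther back than shut.
Start: joints at [69.208, 12.628, 87.462, -0, 79.91, -7.225], TCP at [0.147, 0.608, 0.221] pointing down, gripper open.
Joint ranges: [-170.65, 170.65], [-52.31, 119.04], [5.05, 147.46], [-71.25, 251.25], [11.57, 151.72], [-153.62, 153.62]. Speed limits (degrees/s): [147.25, 147.25, 172.46, 180, 180, 180].

### API

Orientations are given as [roll, pitch, yaw] about the fixed x, y, z axes, in that order (R = Rz(yaw) Ry(pitch) Rx(roll)).
In Python, from plant import * gives the robot as it stands. The module is installed in compiled form; this text tells all that it offers.
- The arm moves only by the shell command python3 -m handwheel 'ROWS' [FORCE]. ROWS is JSON, a list of rows, each a list of 7 numbers: the shift along the world's x, y, z in mm, then the turn, a rotation vector about the world's x, y, z in rad, then the gripper's target within -1 to 1 (shut at 1, half-way at 0, fully open at -1). In form: [[tx, ty, tz, rx, ry, rz, fingers], ...]. A call has 1 to 5 rows; each row is the pose to reach, as a shift and turn from the pose measured when the call began; what a row does not reach only later rows make up. A row lasts 1/12 s, in which the tool goes at most 41.7 mm and 7.16 degrees, less where a joint would pass 70% of its speed; a pose out of reach is approached as far as the arm can. A call with a gripper value outside its range is refused whole. The fingers move at their own pace and stop on an object; FORCE is the grip in N (left out, the last holds). Time passes only in rows, so rows that repeat a pose let the fingers close. It gives the time, the measured TCP pose, the force and the opening at its end, in the units of the state.
- get_obs(): the state, without advancing time (a new reading comes with each control period).
- read_camera(name): name is "scene" or "top"; returns the picture (420x560x3 uint8, red, green, blue); there is no depth.
- camera_model(name): a dict with "fov_y" (degrees; the focal length in pixels is half the picture's height over the tangent of half this angle, whatever the lens; pixels are square), "cx", "cy" (the principal point, pixels), "D" ([k1, k2, p1, p2, k3] as OpenCV has them; the pictures are not rectified), "eye" and "attitude" of the camera in the world. Camera axes: x right, y down, z forward; pixel columns grow to the right and rows downward; lengths in m; the calibration is good to about 2 mm. A picture is of the moment at which its call begins. camera_model takes no time and is no camera call.
- sign_off(): hands the job in, once; it reports no verdict.
The state is a dict: "time_s": time; "qpos": joint angles; "joint_vel": joint speeds; "joint_torque": joint torques, N m; "eef_pos": TCP position; "tcp_rot": TCP orientation; "force": force on the tool from outside, world axes, zero at the start; "ft_torque": the same for the moment, N m; "grip_width": finger opening in m.
Only numpy, scipy, OpenCV 4.12 (cv2) and the standard library are available. Lean on these libraries where they do the work, as an engineer would, in place of code of your own. Each camera call takes 0.05 s, during which the arm holds its last target. There are 200 camera calls.

### The job

Put the red nozzle caddy away: hang it by its handle on the two-pronged hook of the bench stand, with the handle bar lying squarely across both prongs behind their turned-up tips, and let go so that it hangs still, clear of the bench. Leave the yellow caddy and the blue jar standing where they are.

Things in the scene. Friction and masses are not known exactly. Their poses are not given: they have to be found in the camera images.
- red_caddy: Red caddy, to be hung. Open steel box 100 (x) by 150 (y) by 70 mm high, about 0.4 kg. Rigid bail handle: uprights at y = +-70 mm, level round bar 12 mm thick along y, straight over y = +-60 mm, above the centre, its axis 165 mm above the underside. Opening below the bar 89 mm high, 128 mm wide. Half-turn symmetric. Origin: centre of underside, z up.
- hook_stand: Fixed stand. Origin at bench level. Round post 20 mm thick at x +20 mm, topped by a crossbar. From it two orange level prongs, 8 mm thick, at y +-40 mm, point to -x (towards the robot), tops 215 mm up; beyond x -120 mm they turn up, ending at x -134 mm, 240 mm up: nothing is higher. A bar can rest at x -40 to -110, best -75 mm. Base plate 12 mm high, x -150 to +50, 150 mm wide.
- yellow_caddy: Yellow caddy of the same shape and size as the red one, 171 mm high over its handle, to be left alone. Origin: centre of underside.
- paste_jar: Blue jar with a white lid, 70 mm across and 85 mm high, to be left alone. Origin: centre of the underside.
Things that resemble listed ones, but are neither listed nor needed, are in the scene too. There is more than one size of the hook_stand; the one meant has the size given above.

How it is judged:
By the outcome, as a careful person would: the job done as asked, in the order asked, and still so for the second after the job is handed in, with the robot touching nothing.
It also fails if it takes over 48 s, if anything falls off the work surface, if the arm or the gripper's body presses on something with over 40 N, if the wrist force passes 120 N, or if a joint passes its speed limit or range.

## Working session

There is one attempt and no reset: what is moved stays moved. The work goes in short steps, Python scripts to look and compute and a shell command to move; the robot and the scene stay as the last step left them, time stands still between calls to the robot, and variables do not carry over. Pictures are saved under pics/ and viewed, about 8 in all and at most 12, crops included, and the job is handed in when it is done.

```bash
mkdir -p pics; python3 - <<'E'
from plant import *
import cv2
for n in("scene","top"):
    im=read_camera(n); cv2.imwrite(f"pics/{n}0.png",im[:,:,::-1]); print(n,camera_model(n))
print(get_obs())
E
```

```text
scene {'fov_y': 52.31477579809689, 'cx': 282.49080533636896, 'cy': 215.78541041445342, 'D': array([-0.11081352,  0.        ,  0.        ,  0.        ,  0.        ]), 'eye': array([1.2873532 , 0.19078345, 0.60191545]), 'attitude': array([-125.00881019,   -0.20513769,  103.19739062])}
top {'fov_y': 46.96266699450888, 'cx': 278.6139761750228, 'cy': 209.67257476291272, 'D': array([-0.1648656,  0.       ,  0.       ,  0.       ,  0.       ]), 'eye': array([ 0.4207852 , -0.00388311,  1.13569884]), 'attitude': array([-173.25589151,    0.7482721 ,  -88.38253267])}
{'time_s': 0.1, 'qpos': array([ 6.92083410e+01,  1.26699963e+01,  8.75173692e+01, -2.63435023e-03,
        7.99106228e+01, -7.22525306e+00]), 'joint_vel': array([ 0.05481379, -0.02459792, -0.20001827, -0.04372878, -0.14274188,
       -0.0696389 ]), 'joint_torque': array([ 1.12806687e-03, -4.98247540e+01, -3.90548015e+01, -3.47096548e-04,
        5.63006761e-03,  1.18746075e-05]), 'eef_pos': array([0.1464334 , 0.60704055, 0.22053351]), 'tcp_rot': array([-1.79902464e+02, -9.75180429e-03,  1.66434049e+02]), 'force': array([-0.61873714, -0.32301454,  0.52242813]), 'ft_torque': array([-0.06855899,  0.00933863, -0.04861443]), 'grip_width': 0.08537868294511104}
```

View pics/scene0.png

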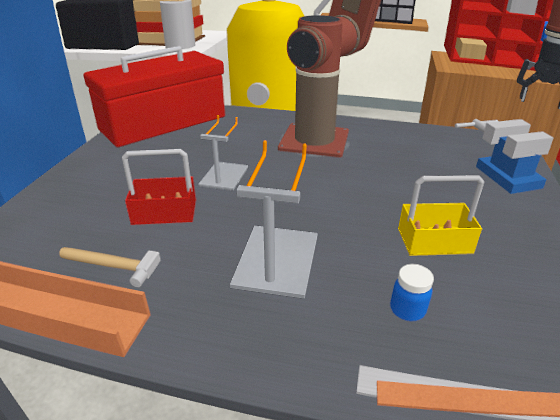

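View pics/top0.png

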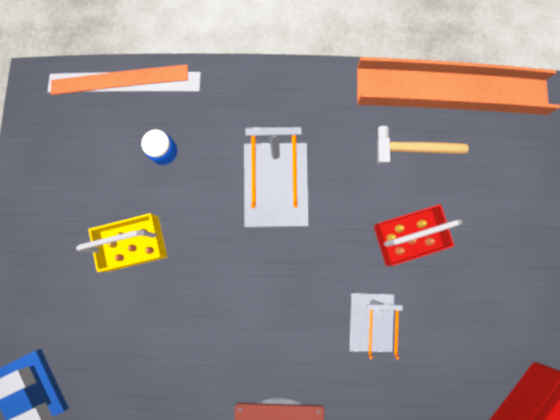

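The pictures show the red caddy in top view around (415,236), with its bar running (390,243) to (460,222). The large stand is at (275,180), with prongs at columns 253 and 295 and tips near row 206. The small stand near (375,325) is a decoy. The yellow caddy is at (127,243) and the jar at (158,146).

```bash
cat > h.py <<'E'
from plant import *
import cv2, numpy as np
from scipy.spatial.transform import Rotation as R
def cam(n):
    m=camera_model(n); f=210/np.tan(np.radians(m["fov_y"]/2))
    K=np.array([[f,0,m["cx"]],[0,f,m["cy"]],[0,0,1]])
    return K,m["D"],m["eye"],R.from_euler("xyz",m["attitude"],degrees=True).as_matrix()
def plane(n,px,z):
    K,D,e,A=cam(n); u=cv2.undistortPoints(np.float64(px).reshape(-1,1,2),K,D)[:,0]
    d=np.c_[u,np.ones(len(u))]@A.T
    return e+d*((z-e[2])/d[:,2])[:,None]
def proj(n,P):
    K,D,e,A=cam(n); r=A.T; return cv2.projectPoints(np.float64(P).reshape(-1,1,3),cv2.Rodrigues(r)[0],-r@e,K,D)[0][:,0]
def blob(m,roi):
    x0,y0,x1,y1=roi; k=np.zeros(m.shape,np.uint8); k[y0:y1,x0:x1]=m[y0:y1,x0:x1]*255
    y,x=np.nonzero(k); return np.c_[x,y].astype(float),k
E
python3 - <<'E'
from h import *
def masks(n):
    im=cv2.imread(f"pics/{n}0.png"); h=cv2.cvtColor(im,cv2.COLOR_BGR2HSV).astype(int); H,S,V=h[...,0],h[...,1],h[...,2]
    return dict(red=((H<6)|(H>174))&(S>150)&(V>80),grey=(S<45)&(V>130),org=(H>8)&(H<22)&(S>150)&(V>120),yel=(H>22)&(H<34)&(S>120))
def rect(P): r=cv2.minAreaRect(P.astype(np.float32)*1000); return np.round(cv2.boxPoints(r)).tolist(),np.round(r[0]),np.round(r[1]),round(r[2],1)
t=masks("top");s=masks("scene")
p,k=blob(t["red"],(365,195,470,275)); print("red rim",rect(plane("top",p,.07)[:,:2]))
p,k=blob(t["grey"],(375,205,470,260)); q=plane("top",p,.168)[:,:2]; print("bar",rect(q),len(q))
p,k=blob(s["grey"],(115,140,200,165)); print("scene bar",rect(plane("scene",p,.165)[:,:2]))
for roi in((245,130,262,212),(287,130,303,212)):
    p,k=blob(t["org"],roi); print("prong px",p.min(0),p.max(0)); q=p[p[:,1]<190]; q=plane("top",q,.214); print("fit dy/dx",np.polyfit(q[:,0],q[:,1],1),"xmin tip(z.24)",plane("top",p[p[:,1]>p[:,1].max()-1.5],.24).mean(0), "xmax",q[:,0].max())
p,k=blob(t["grey"],(235,145,315,232)); print("base",rect(plane("top",p,.012)[:,:2]))
p,k=blob(t["grey"],(240,124,305,137)); print("crossbar",rect(plane("top",p,.215)[:,:2]))
for n,r in(("scene",((255,140,272,170),(290,140,308,170))),):
    for roi in r:
        p,k=blob(s["org"],roi); print("tip scene",plane(n,p[p[:,1]<p[:,1].min()+1],.24).mean(0))
p,k=blob(t["yel"],(80,205,175,280)); print("yellow",rect(plane("top",p,.07)[:,:2]))
E
```

```text
red rim ([[425.0, -227.0], [475.0, -382.0], [570.0, -351.0], [520.0, -196.0]], array([ 498., -289.]), array([100., 162.]), 18.1)
bar ([[428.0, -216.0], [474.0, -379.0], [566.0, -353.0], [520.0, -190.0]], array([ 497., -284.]), array([ 96., 169.]), 15.6) 444
scene bar ([[465.0, -210.0], [500.0, -366.0], [572.0, -350.0], [537.0, -194.0]], array([ 519., -280.]), array([ 73., 160.]), 12.6)
prong px [251. 136.] [254. 207.]
fit dy/dx [0.04235299 0.03757614] xmin tip(z.24) [0.53121245 0.0592258  0.24      ] xmax 0.6738565027910591
prong px [292. 135.] [296. 206.]
fit dy/dx [ 0.0267499  -0.03272238] xmin tip(z.24) [ 0.53500127 -0.01956974  0.24      ] xmax 0.677780356853313
base ([[510.0, 118.0], [515.0, -70.0], [711.0, -64.0], [706.0, 123.0]], array([610.,  27.]), array([197., 188.]), 1.6)
crossbar ([[673.0, 87.0], [676.0, -31.0], [696.0, -30.0], [693.0, 88.0]], array([685.,  29.]), array([ 20., 118.]), 1.4)
tip scene [ 0.53712104 -0.02048378  0.24      ]
tip scene [0.53219917 0.0583105  0.24      ]
yellow ([[391.0, 420.0], [435.0, 261.0], [536.0, 289.0], [492.0, 448.0]], array([463., 355.]), array([104., 165.]), 15.3)
```

```bash
python3 -m handwheel '[[0,0,40,0,0,0,-1],[0,0,80,0,0,0,-1],[10,-15,110,0,0,-0.1,-1],[30,-45,120,0,0,-0.2,-1],[50,-80,120,0,0,-0.3,-1]]' 60; python3 -m handwheel '[[20,-35,0,0,0,-0.1,-1],[40,-70,0,0,0,-0.2,-1],[60,-105,0,0,0,-0.3,-1],[80,-140,0,0,0,-0.4,-1],[100,-175,0,0,0,-0.5,-1]]'
python3 - <<'E'
from h import *
o=get_obs();print(o["eef_pos"],o["tcp_rot"],o["force"])
im=read_camera("top");h=cv2.cvtColor(im,cv2.COLOR_RGB2HSV).astype(int)
c=im[190:280,360:475,::-1];cv2.imwrite("pics/red1.png",cv2.resize(c,None,fx=6,fy=6,interpolation=cv2.INTER_NEAREST))
E
```

```text
time_s: 0.52
eef_pos: [0.197, 0.5283, 0.3444]
tcp_rot: [179.7, -0.0, 149.1]
force: [1.7, 0.1, 0.7]
grip_width: 0.0852
time_s: 0.93
eef_pos: [0.2972, 0.3515, 0.3441]
tcp_rot: [179.7, -0.0, 120.2]
force: [0.8, 1.3, 0.0]
grip_width: 0.0854
[0.29721779 0.35145223 0.34408768] [ 1.79734078e+02 -2.48901547e-02  1.20207800e+02] [0.82735648 1.32838323 0.01136172]
```

View pics/red1.png

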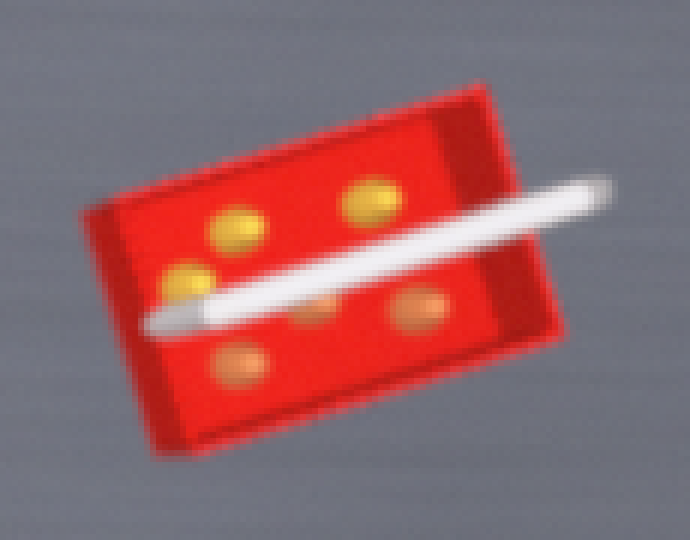

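The crop shows the straight part of the bar running about (205,312) to (590,193) in crop pixels. The rim corners are at (118,205), (185,452), (565,335) and (485,85).

```bash
python3 - <<'E'
from h import *
f=lambda a:np.array(a)/6+[360,190]-.5
b=plane("top",f([[205,312],[590,193]]),.168);print(b,b.mean(0),np.linalg.norm(b[0]-b[1]),np.degrees(np.arctan2(-(b[0]-b[1])[0],(b[0]-b[1])[1])))
r=plane("top",f([[118,205],[185,452],[565,335],[485,85]]),.07);print(r,r.mean(0),[np.linalg.norm(r[i]-r[i-1]) for i in range(4)])
E
```

```text
[[ 0.47646884 -0.221573    0.168     ]
 [ 0.51988885 -0.35582814  0.168     ]] [ 0.49817885 -0.28870057  0.168     ] 0.1411018810779336 17.921939288029147
[[ 0.52102874 -0.21075164  0.07      ]
 [ 0.43034346 -0.23652704  0.07      ]
 [ 0.47634459 -0.38120231  0.07      ]
 [ 0.56975872 -0.35091149  0.07      ]] [ 0.49936888 -0.29484812  0.07      ] [np.float64(0.1483893266998458), np.float64(0.09427720667104644), np.float64(0.151812507222816), np.float64(0.09820250887063516)]
```

```bash
python3 -m handwheel '[[20,-35,0,0,0,-0.04,-1],[40,-70,0,0,0,-0.08,-1],[60,-107,0,0,0,-0.12,-1],[75,-145,0,0,0,-0.16,-1],[90,-183,0,0,0,-0.215,-1]]';  python3 -m handwheel '[[5,-40,0,0,0,0,-1],[10,-80,0,0,0,0,-1],[18,-120,0,0,0,0,-1],[26,-160,0,0,0,0,-1],[34,-200,0,0,0,0,-1]]'; python3 -m handwheel '[[8,-39,0,0,0,0,-1],[16,-78,0,0,0,0,-1],[24,-117,0,0,0,0,-1],[32,-156,0,0,0,0,-1],[40,-195,0,0,0,0,-1]]'
```

```text
time_s: 1.4
eef_pos: [0.3896, 0.1653, 0.3439]
tcp_rot: [179.7, 0.3, 107.2]
force: [1.0, 0.1, 0.4]
grip_width: 0.0855
time_s: 1.82
eef_pos: [0.4233, -0.0367, 0.3438]
tcp_rot: [179.7, 0.3, 107.2]
force: [0.5, 0.9, 0.8]
grip_width: 0.086
time_s: 2.23
eef_pos: [0.4631, -0.2337, 0.3434]
tcp_rot: [179.7, 0.2, 107.1]
force: [0.6, 0.2, 0.7]
grip_width: 0.0858
```

```bash
python3 -m handwheel '[[18,-29,0,0,0,0.013,-1],[36,-58,0,0,0,0.013,-1],[36,-58,-40,0,0,0.013,-1],[36,-58,-80,0,0,0.013,-1],[36,-58,-110,0,0,0.013,-1]]';  python3 -m handwheel '[[0,0,-20,0,0,0,-1],[0,0,-40,0,0,0,-1],[0,0,-58,0,0,0,-1],[0,0,-73,0,0,0,-1],[0,0,-73,0,0,0,-1]]'
python3 - <<'E'
from h import *
o=get_obs();print(o["eef_pos"],o["tcp_rot"],o["force"])
im=read_camera("scene")[:,:,::-1];cv2.imwrite("pics/s2.png",cv2.resize(im[80:250,70:270],None,fx=3,fy=3))
E
```

```text
time_s: 2.65
eef_pos: [0.4983, -0.2917, 0.2296]
tcp_rot: [179.8, 0.1, 107.8]
force: [-0.4, 0.7, -1.3]
grip_width: 0.0852
time_s: 3.07
eef_pos: [0.496, -0.2899, 0.152]
tcp_rot: [-179.9, -0.3, 107.8]
force: [-0.8, -0.1, -0.7]
grip_width: 0.0857
[ 0.4959962  -0.28991531  0.15204755] [-179.91685238   -0.28256805  107.83724608] [-0.77576876 -0.06672946 -0.69835846]
```

View pics/s2.png

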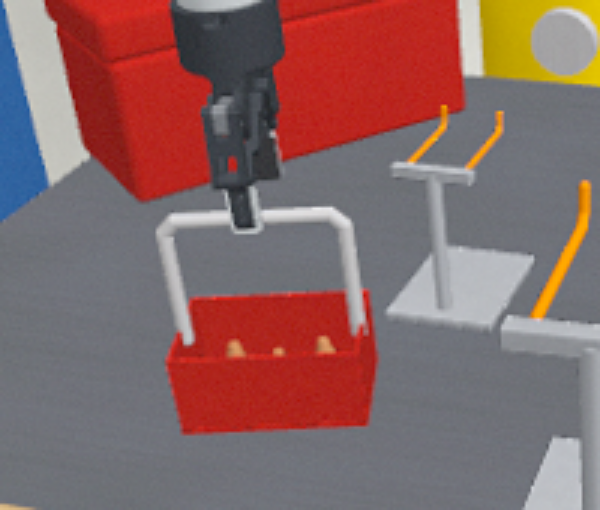

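Seen from the scene camera, the fingers straddle the bar at its middle (crop 245,210, with uprights at 160 and 352). I'll raise a few mm and close.

```bash
python3 -m handwheel '[[1,0,7,0,0,0,-0.5],[1,0,7,0,0,0,0.2],[1,0,7,0,0,0,1],[1,0,7,0,0,0,1],[1,0,7,0,0,0,1]]' 70; python3 -m handwheel '[[0,0,0,0,0,0,1],[0,0,0,0,0,0,1],[0,0,0,0,0,0,1],[0,0,0,0,0,0,1],[0,0,0,0,0,0,1]]'
```

```text
time_s: 3.53
eef_pos: [0.4983, -0.2909, 0.1621]
tcp_rot: [180.0, -0.1, 107.8]
force: [0.0, 0.8, 0.4]
grip_width: 0.0255
time_s: 3.95
eef_pos: [0.4982, -0.2909, 0.1621]
tcp_rot: [180.0, -0.1, 107.8]
force: [-0.2, 0.1, 0.3]
grip_width: 0.0002
```

```bash
python3 - <<'E'
from h import *
a=read_camera("scene")[:,:,::-1];b=read_camera("top")[:,:,::-1]
a=cv2.resize(a[110:240,90:220],(390,390));b=cv2.resize(b[180:280,360:490],(507,390))[:,:400]
cv2.imwrite("pics/s3.png",np.hstack([a,b]))
E
```

```text
(no output)
```

View pics/s3.png

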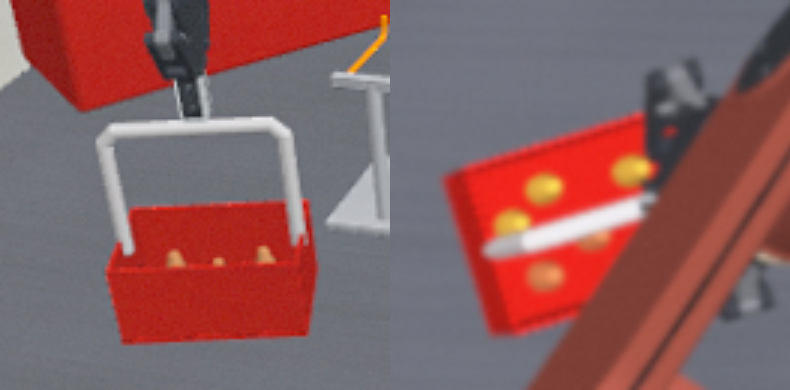

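The fingers are shut with nothing between them. In the left panel their tips end at the bar (192,118), so they closed above it or level with it. I'll check this by projecting points.

```bash
python3 - <<'E'
from h import *
P=[[.498,-.291,.148],[.498,-.291,.162],[.498,-.291,.171],[.498,-.291,.19],[.498,-.291,.25],[.498,-.292,.165]]
for n in("scene","top"):print(n,proj(n,P).round(1).tolist())
y=np.radians(17.9);d=np.array([-np.sin(y),np.cos(y),0])
c=np.array([.498,-.291,0])
Q=[c+s*.07*d+[0,0,z] for s in(1,-1) for z in(.165,.07,0)]
print(proj("scene",Q).round(1).tolist())
print(get_obs())
E
```

```text
scene [[157.2, 158.4], [156.2, 153.0], [155.6, 149.4], [154.3, 141.9], [150.1, 116.9], [155.6, 151.7]]
top [[424.5, 232.3], [426.4, 231.8], [427.7, 231.5], [430.4, 230.8], [439.9, 228.4], [427.3, 231.8]]
[[186.5, 150.5], [191.2, 185.9], [194.4, 209.8], [125.7, 153.2], [133.4, 188.5], [138.8, 212.3]]
{'time_s': 4.05, 'qpos': array([-3.81575462e+01,  8.95296215e+00,  9.82417666e+01,  9.30815782e-02,
        7.28621828e+01, -5.60254239e+01]), 'joint_vel': array([ 0.06005129, -0.05375287,  0.02263233,  0.02596547, -0.08410813,
       -0.03712519]), 'joint_torque': array([-1.44412088e-04, -4.49743581e+01, -3.73388135e+01,  7.51781365e-03,
        5.75311002e-03, -3.46406193e-05]), 'eef_pos': array([ 0.49822551, -0.29082886,  0.16201665]), 'tcp_rot': array([ 1.79958074e+02, -9.69050764e-02,  1.07840440e+02]), 'force': array([ 0.87916197, -0.44476497,  0.0453214 ]), 'ft_torque': array([-0.00264665,  0.04498158,  0.01726605]), 'grip_width': -3.196301862911722e-05}
```

```bash
python3 -m handwheel '[[0,0,25,0,0,0,1],[0,0,50,0,0,0,1],[0,0,60,0,0,0,1],[0,0,60,0,0,0,1]]'; python3 - <<'E'
from h import *
o=get_obs();p=o["eef_pos"];print(p,o["force"],o["grip_width"])
a=read_camera("scene")[:,:,::-1];b=read_camera("top")[:,:,::-1]
a=cv2.resize(a[80:170,110:200],(400,400));b=cv2.resize(b[190:270,390:470],(390,390))
cv2.imwrite("pics/s4.png",np.hstack([a[:390],b]))
t=[p-[0,0,.014],p,p+[0,0,.03],p+[0,0,.05]]
print((proj("scene",t)-[110,80])*400/90);print((proj("top",t)-[390,190])*390/80+[400,0])
y=np.radians(17.9);n=np.array([.539,-.278,0])
for z in(.14,.15,.16,.17,.18,.19):print(z,proj("scene",[n+[0,0,z]]))
E
```

```text
time_s: 4.38
eef_pos: [0.4999, -0.2921, 0.2255]
tcp_rot: [179.8, 0.2, 107.8]
force: [0.0, -0.7, 0.8]
grip_width: -0.0002
[ 0.49986925 -0.2920863   0.22552065] [ 0.04679052 -0.68596454  0.75710385] -0.00019526837137645478
[[186.64107754 237.29657536]
 [182.23115388 211.47408174]
 [172.64460069 154.83897655]
 [166.15258313 116.07919237]]
[[615.68784163 190.37451666]
 [626.43454281 187.58466582]
 [650.54220594 181.31691574]
 [667.48676376 176.90364844]]
0.14 [[154.54749365 170.39241674]]
0.15 [[153.83123601 166.46294439]]
0.16 [[153.10943962 162.48934685]]
0.17 [[152.38211116 158.4711365 ]]
0.18 [[151.64926142 154.40782818]]
0.19 [[150.91090562 150.2989399 ]]
```

View pics/s4.png

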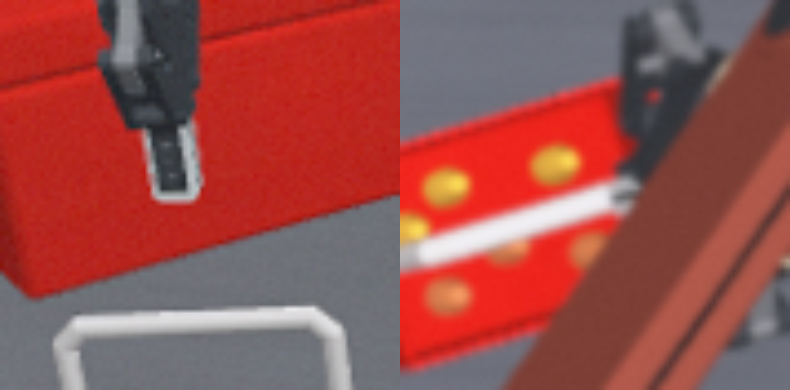

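In the left panel the tip is at about (178,200), but the projection of the reported pose puts it at (187,237). The real fingertips are therefore about 20–23 mm higher than reported, and the top view agrees. I'll open again, go down about 23 mm deeper and regrasp, watching the force.

```bash
python3 -m handwheel '[[0,0,0,0,0,0,-1],[0,0,0,0,0,0,-1],[0,0,0,0,0,0,-1],[0,0,0,0,0,0,-1],[0,0,0,0,0,0,-1]]'; python3 -m handwheel '[[0,0,0,0,0,0,-1],[0,0,0,0,0,0,-1],[-1,1,-20,0,0,0,-1],[-1,1,-40,0,0,0,-1],[-1,1,-50,0,0,0,-1]]';python3 -m handwheel '[[0,0,-10,0,0,0,-1],[0,0,-20,0,0,0,-1],[0,0,-28,0,0,0,-1],[0,0,-33,0,0,0,-1],[0,0,-33,0,0,0,-1]]'
```

```text
time_s: 4.9
eef_pos: [0.498, -0.2907, 0.221]
tcp_rot: [180.0, -0.1, 107.8]
force: [0.1, 1.1, 0.8]
grip_width: 0.0606
time_s: 5.32
eef_pos: [0.4961, -0.2889, 0.1687]
tcp_rot: [-179.9, -0.3, 107.8]
force: [0.1, -0.0, 0.6]
grip_width: 0.0854
time_s: 5.73
eef_pos: [0.4956, -0.2886, 0.1346]
tcp_rot: [-179.9, -0.3, 107.8]
force: [0.4, -0.2, -0.0]
grip_width: 0.0852
```

```bash
python3 -m handwheel '[[2,-2,1,0,0,0,0],[2,-2,1,0,0,0,1],[2,-2,1,0,0,0,1],[2,-2,1,0,0,0,1],[2,-2,1,0,0,0,1]]' 80; python3 -m handwheel '[[0,0,0,0,0,0,1],[0,0,0,0,0,0,1],[0,0,0,0,0,0,1],[0,0,0,0,0,0,1]]';python3 - <<'E'
from h import *
o=get_obs();p=o["eef_pos"];print(p,o["force"],o["grip_width"])
a=read_camera("scene")[:,:,::-1]
cv2.imwrite("pics/s5.png",cv2.resize(a[90:230,90:230],(560,560)))
E
```

```text
time_s: 6.15
eef_pos: [0.4978, -0.2908, 0.136]
tcp_rot: [-179.9, -0.3, 107.8]
force: [0.1, 0.5, -0.1]
grip_width: 0.0257
time_s: 6.48
eef_pos: [0.4982, -0.2908, 0.1364]
tcp_rot: [-179.9, -0.3, 107.8]
force: [1.2, 1.1, 2.0]
grip_width: 0.0097
[ 0.49817773 -0.29075588  0.13642171] [1.20795631 1.05132437 2.0205765 ] 0.009653091418514255
```

View pics/s5.png

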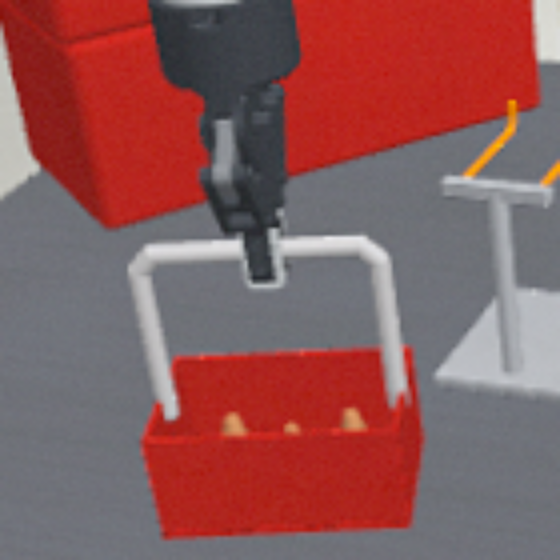

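The bar is now between the pads (crop 262,250) near its middle, with the tip showing below it. I'll lift.

```bash
python3 -m handwheel '[[0,0,5,0,0,0,1],[0,0,20,0,0,0,1],[0,0,45,0,0,0,1],[0,0,75,0,0,0,1],[0,0,105,0,0,0,1]]' 100; python3 -m handwheel '[[-2,2,15,0,0,-0.02,1],[-5,12,22,0,0,-0.04,1],[-10,30,24,0,0,-0.07,1],[-18,55,24,0,0,-0.1,1],[-26,80,24,0,0,-0.13,1]]'
```

```text
time_s: 6.95
eef_pos: [0.4969, -0.2901, 0.2409]
tcp_rot: [-179.8, -0.5, 107.8]
force: [-0.5, -0.5, -3.2]
grip_width: 0.0093
time_s: 7.37
eef_pos: [0.4699, -0.2095, 0.2643]
tcp_rot: [-179.7, -0.5, 100.2]
force: [0.1, 0.0, -4.1]
grip_width: 0.0088
```

```bash
python3 -m handwheel '[[-6,25,0,0,0,-0.03,1],[-12,52,0,0,0,-0.06,1],[-18,80,0,0,0,-0.09,1],[-24,108,0,0,0,-0.12,1],[-30,136,0,0,0,-0.143,1]]'; python3 -m handwheel '[[0,28,0,0,0,0,1],[0,52,0,0,0,0,1],[0,72,0,0,0,0,1],[0,84,0,0,0,0,1],[0,90,0,0,0,0,1]]'; python3 -m handwheel '[[0,0,0,0,0,0,1],[0,0,0,0,0,0,1],[0,0,0,0,0,0,1]]'; python3 - <<'E'
from h import *
o=get_obs();p=o["eef_pos"];print(p,o["tcp_rot"],o["force"],o["grip_width"])
a=read_camera("scene")[:,:,::-1];b=read_camera("top")[:,:,::-1]
a=cv2.resize(a[60:300,190:350],(400,600));b=cv2.resize(b[110:350,210:360],(375,600))
cv2.imwrite("pics/s6.png",np.hstack([a,b]))
print((proj("scene",[p+[0,0,.0286]])-[190,60])*2.5)
print((proj("top",[p+[0,0,.0286]])-[210,110])*2.5+[400,0])
E
```

```text
time_s: 7.78
eef_pos: [0.4387, -0.0723, 0.2636]
tcp_rot: [-179.6, -0.5, 91.9]
force: [0.7, -0.3, -3.1]
grip_width: 0.0089
time_s: 8.2
eef_pos: [0.4379, 0.0192, 0.263]
tcp_rot: [-179.5, -0.6, 92.0]
force: [0.7, -1.0, -2.8]
grip_width: 0.0092
time_s: 8.45
eef_pos: [0.4377, 0.0185, 0.2628]
tcp_rot: [-179.5, -0.5, 92.0]
force: [-1.0, -0.3, -2.2]
grip_width: 0.0091
[0.43770643 0.01853793 0.26276164] [-179.48972358   -0.52562019   91.98663172] [-0.96949998 -0.30717772 -2.23777947] 0.00905998049188486
[[261.27535956  99.75010222]]
[[555.88381551 366.50591644]]
```

View pics/s6.png

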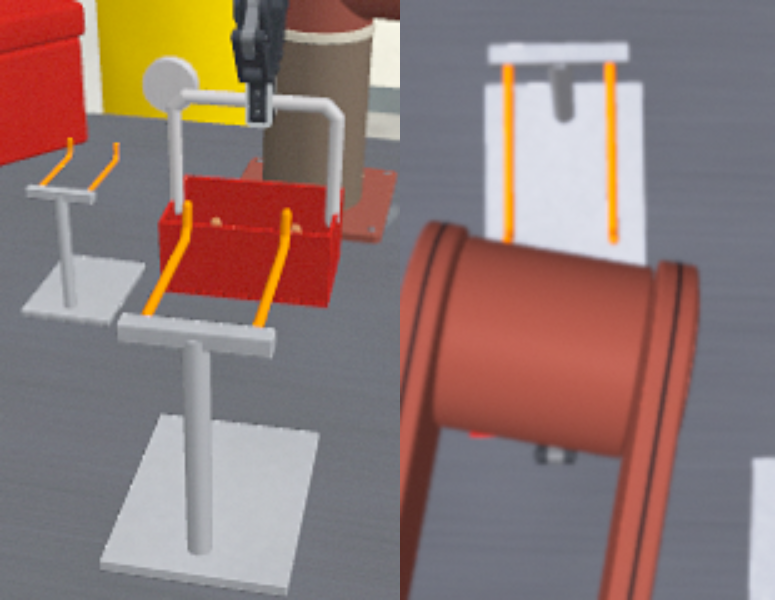

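In the scene view the bar runs (175,100) to (340,110), with its middle at (258,103) against a predicted (261,100). The prong tips are at (188,205) and (287,212), so the caddy is lined up with them. I'll lower 20 mm and go forward.

```bash
python3 -m handwheel '[[0,0,-10,0,0,0,1],[0,0,-20,0,0,0,1],[8,0,-20,0,0,0,1],[25,1,-20,0,0,0,1],[45,1,-20,0,0,0,1]]'; python3 -m handwheel '[[20,0,0,0,0,0,1],[42,1,0,0,0,0,1],[65,2,0,0,0,0,1],[85,2,0,0,0,0,1],[98,3,0,0,0,0,1]]'; python3 -m handwheel '[[8,0,0,0,0,0,1],[10,0,0,0,0,0,1],[10,0,0,0,0,0,1]]'; python3 - <<'E'
from h import *
o=get_obs();p=o["eef_pos"];print(p,o["tcp_rot"],o["force"],o["grip_width"])
a=read_camera("scene")[:,:,::-1]
a=cv2.resize(a[60:300,190:350],(400,600))
cv2.imwrite("pics/s7.png",a)
print((proj("scene",[p+[0,0,.0286]])-[190,60])*2.5)
E
```

```text
time_s: 8.97
eef_pos: [0.483, 0.0194, 0.2421]
tcp_rot: [-179.5, -0.6, 91.9]
force: [0.8, -0.1, -3.2]
grip_width: 0.0086
time_s: 9.38
eef_pos: [0.583, 0.0221, 0.2408]
tcp_rot: [-179.4, -0.6, 91.9]
force: [-0.6, -0.5, -2.9]
grip_width: 0.0091
time_s: 9.63
eef_pos: [0.5932, 0.0219, 0.2395]
tcp_rot: [-179.3, -0.6, 91.9]
force: [-1.0, 0.4, -3.3]
grip_width: 0.0091
[0.59321125 0.02194407 0.23949451] [-179.31160392   -0.56300142   91.8858867 ] [-1.00002692  0.43876335 -3.27428987] 0.00913884600830871
[[221.49025226 202.32508849]]
```

View pics/s7.png

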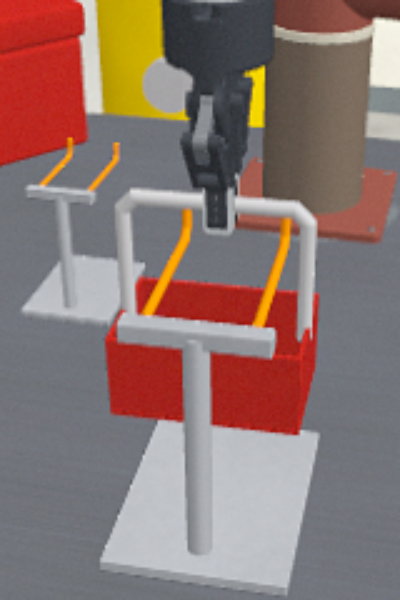

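The prongs now pass under the bar between the uprights (bar from 122 to 312, prongs at 188 and 287). I'll lower to contact.

```bash
python3 -m handwheel '[[0,0,-8,0,0,0,1],[0,0,-18,0,0,0,1],[0,0,-28,0,0,0,1],[0,0,-36,0,0,0,1],[-1,0,-41,0,0,0,1]]'; python3 -m handwheel '[[0,0,-1,0,0,0,1],[0,0,-2,0,0,0,1],[0,0,-3,0,0,0,1],[0,0,-3,0,0,0,1]]';python3 -m handwheel '[[0,0,-1,0,0,0,1],[0,0,-2,0,0,0,1],[0,0,-2,0,0,0,1]]'
```

```text
time_s: 10.1
eef_pos: [0.5905, 0.0221, 0.1966]
tcp_rot: [-179.2, -0.6, 91.9]
force: [-0.7, -0.1, -4.4]
grip_width: 0.0086
time_s: 10.43
eef_pos: [0.5908, 0.0221, 0.1939]
tcp_rot: [-179.2, -0.6, 91.9]
force: [0.4, 0.5, -3.4]
grip_width: 0.009
time_s: 10.68
eef_pos: [0.5912, 0.0221, 0.1923]
tcp_rot: [-179.3, -0.6, 91.9]
force: [0.3, -0.1, -2.5]
grip_width: 0.0091
```

```bash
python3 -m handwheel '[[0,0,-1,0,0,0,1],[0,0,-2,0,0,0,1],[0,0,-2,0,0,0,1]]';python3 -m handwheel '[[0,0,-1,0,0,0,1],[0,0,-2,0,0,0,1],[0,0,-2,0,0,0,1]]'
```

```text
time_s: 10.93
eef_pos: [0.5914, 0.022, 0.1919]
tcp_rot: [-179.3, -0.6, 91.9]
force: [-4.2, 0.2, 5.2]
grip_width: 0.0091
time_s: 11.18
eef_pos: [0.5916, 0.022, 0.1918]
tcp_rot: [-179.4, -0.5, 91.9]
force: [-6.7, 0.3, 8.8]
grip_width: 0.0084
```

Contact showed at reported z 0.192, which puts the bar at 0.2205, as expected. I'll release gently.

```bash
python3 -m handwheel '[[0,0,1,0,0,0,1],[0,0,1,0,0,0,0.7],[0,0,1,0,0,0,0.6],[0,0,1,0,0,0,0.4],[0,0,1,0,0,0,0.2]]' 20;python3 -m handwheel '[[0,0,0,0,0,0,0],[0,0,0,0,0,0,-0.2],[0,0,0,0,0,0,-0.2],[0,0,0,0,0,0,-0.2],[0,0,0,0,0,0,-0.2]]'; python3 - <<'E'
from h import *
o=get_obs();p=o["eef_pos"];print(p,o["tcp_rot"],o["force"],o["grip_width"])
a=read_camera("scene")[:,:,::-1]
cv2.imwrite("pics/s8.png",cv2.resize(a[60:300,190:350],(400,600)))
E
```

```text
time_s: 11.6
eef_pos: [0.5918, 0.022, 0.1927]
tcp_rot: [-179.4, -0.5, 91.9]
force: [0.2, 0.6, 0.5]
grip_width: 0.0342
time_s: 12.02
eef_pos: [0.5918, 0.022, 0.1926]
tcp_rot: [-179.4, -0.5, 91.9]
force: [0.4, 0.5, -0.3]
grip_width: 0.0513
[0.59176278 0.02204351 0.19264852] [-179.38957234   -0.54344237   91.90339165] [ 0.38473334  0.50623905 -0.31730564] 0.051267655300513144
```

View pics/s8.png

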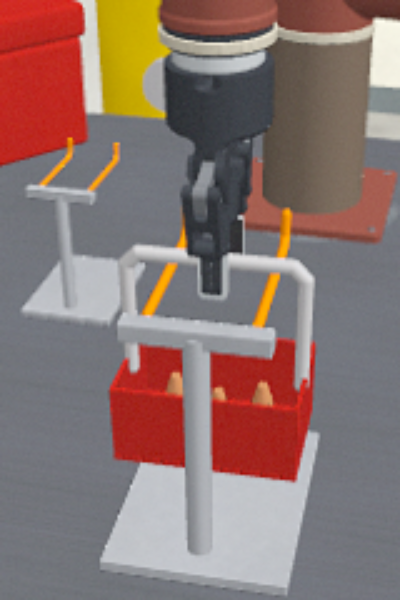

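The caddy hangs on both prongs (bar from 122 to 312 at row 255) and the fingers are open around it. I'll withdraw straight up, then back and clear.

```bash
python3 -m handwheel '[[0,0,8,0,0,0,-0.2],[0,0,22,0,0,0,-0.2],[0,0,45,0,0,0,-0.2],[0,0,75,0,0,0,-0.2],[0,0,110,0,0,0,-0.2]]';python3 -m handwheel '[[0,0,35,0,0,0,-0.2],[-25,0,50,0,0,0,-0.2],[-60,0,50,0,0,0,-0.2],[-95,0,50,0,0,0,-0.2],[-130,0,50,0,0,0,-0.2]]';python3 -m handwheel '[[0,0,0,0,0,0,-0.2],[0,0,0,0,0,0,-0.2],[0,0,0,0,0,0,-0.2],[0,0,0,0,0,0,-0.2],[0,0,0,0,0,0,-0.2]]'; python3 - <<'E'
from h import *
import time
def red():
    a=read_camera("scene")[:,:,::-1];h=cv2.cvtColor(a,cv2.COLOR_BGR2HSV)
    m=((h[...,0]<6)|(h[...,0]>174))&(h[...,1]>150);p,_=blob(m,(225,180,320,260));return a,p.mean(0),len(p)
o=get_obs();print(o["eef_pos"],o["force"])
a,c,n=red();print(c,n)
for _ in range(12):_,c,n=red()
print(c,n)
b=read_camera("top")[:,:,::-1]
cv2.imwrite("pics/s9.png",np.hstack([cv2.resize(a[60:300,190:350],(400,600)),cv2.resize(b[110:350,210:360],(375,600))]))
i=cv2.imread("pics/top0.png").astype(int);d=abs(i-b).max(2)
print("change at yellow/jar",(d[205:280,70:175]>40).sum(),(d[120:175,130:185]>40).sum())
E
```

```text
time_s: 12.48
eef_pos: [0.5907, 0.0221, 0.3027]
tcp_rot: [-179.2, -0.6, 91.9]
force: [-0.1, 0.2, 1.3]
grip_width: 0.0517
time_s: 12.9
eef_pos: [0.4595, 0.0221, 0.3536]
tcp_rot: [-179.3, -0.6, 91.9]
force: [0.9, -0.5, -0.0]
grip_width: 0.0512
time_s: 13.32
eef_pos: [0.4604, 0.0221, 0.3536]
tcp_rot: [-179.3, -0.6, 91.9]
force: [-0.3, 0.6, 0.1]
grip_width: 0.0509
[0.46035141 0.02205492 0.35358047] [-0.32113899  0.6185291   0.14524556]
[275.79544671 224.63849603] 2899
[275.8024819  224.65046536] 2901
change at yellow/jar 0 0
```

View pics/s9.png

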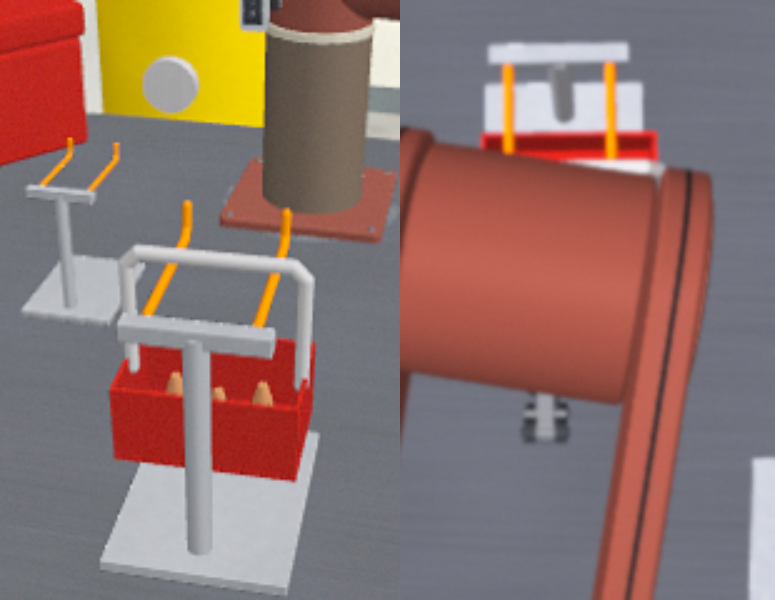

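The caddy hangs across both prongs behind the tips (bar 122–312, row 255). It is still, clear of the base and parallel to the crossbar, and the arm is away from it.

```bash
python3 -c "
from plant import *
print(sign_off())"
```

```text
the job is handed in; nothing more can be done
None
```

The red caddy now hangs by its handle on both prongs of the larger stand, and the job is handed in. It took about 14 s of the 48 s allowed.

- **First grasp missed:** the gripper closed on nothing because the camera showed the fingertips about 20 mm higher than the reported pose. I went deeper and regrasped the bar near its middle. The caddy did not visibly shift.
- **Hang:** contact on the prongs came at a reported height that puts the bar at 0.2205 m, against about 0.221 m expected. It rests at about -75 mm on the stand, the best spot. Recorded forces at the end of each call stayed under about 11 N.
- **Last checks:** the bar lies across both prongs behind the tips, roughly parallel to the crossbar, with the box above the base plate. Over about 0.6 s the image of the caddy moved by less than 0.02 px.
- **Left alone:** comparing the top view before and after showed no change at the yellow caddy or the blue jar.
- **Open point:** the gripper read about 9 mm on the 12 mm bar while holding it. I did not explain that, but the grip did not slip.

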